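Level the honing board with its capped levelling foot

TASK

Lift the orange dust cap off the honing board's levelling foot and stand it upright on the bench beside the board. Then grip the foot's black knob, press it firmly down so that the rubber pad below is squashed as far as it goes, and while pressing turn it until the bubble of the spirit level lies between the two black lines. Finish like that: still gripping the knob and pressing it down with the bubble between the lines, and leave the tape, the wax tin, the offcut and the chisel where they are.

Things in the scene. Friction and masses are not known exactly. Their poses are not given: they have to be found in the camera images.
- stand: Feet of the honing board, fixed on the bench; origin on the bench under the board's middle, y along the board. Plywood board 170 (x) x 330 (y) x 18 mm, top 44 mm high when level. It tips about two rubber feet at y=+130 mm; levelling foot, knob and cap are at x=0, y=-125. Fixed on it: a boxed sharpening stone 62x170 mm at x=+30, y=+50, top 76 mm high; the spirit level at x=-55, top 70 mm high.
- cap_stem (a point): Loose orange dust cap (about 60 g), a cup upside down, 66 mm across, 46 high, with a round upright stem on top, 18 mm across, 26 long. This point: middle of the stem, 59 mm above the cap's rim, 13 mm below the stem's top; z is its axis. At the start the cap stands on the board over the knob, with 5 mm play round it; it must rise 45 mm to clear it.
- adjuster: Black knob under the cap: disc 50 mm across, 8 high, with a bar on it 44 mm long (own x), 16 wide (y), top 38 mm above the origin. Origin: on the axis, underside of the disc, about 45 mm above the bench. Clockwise from above lifts this end of the board and the knob 5.1 mm per rad. Stiff (up to 0.3 N m), stays as left; 0.4 to 1.3 rad clockwise is needed.
- pad (a joint): How far the rubber pad under the levelling foot is squashed, as the board's dip (rad): 0 with nothing pressing, 0.010 as far as it goes (2.5 mm lower at the knob); over 0.0075 counts as pressed. It gives from about 2 N on the knob and is fully squashed at about 10 N; more (to 25 N) changes nothing. Let go, it springs up. Single readings are noisy: go by the force.
- vial (a point): Middle of the spirit level's dark green vial, which lies along the board: vial 18 mm across and 94 mm long, with two black lines round it at 15 mm either side of this point. y runs along the vial, away from the knob.
- bubble_mid (a point): Middle of the pale yellow bubble in the vial, 22 mm long. It goes to the higher end: towards +y of the vial when the knob's end is too low, 20 mm per rad of knob turn; squashing the pad moves it 10 mm towards +y. It settles in about 0.5 s. Between the lines: within 4 mm of the vial's middle along the vial.
- tape_mid (a point): Roll of black tape, 55 mm across, 19 mm high, lying flat; its middle. Leave alone.
- wax_mid (a point): Round yellow-brown wax tin, 80 mm across, 21 mm high; its middle. Leave alone.
- offcut_mid (a point): Walnut offcut 36 x 62 x 26 mm; its middle. Leave alone.
- chisel_mid (a point): Chisel with dark wooden handle, 245 mm long (along its y axis), 25 mm thick; its middle. Leave alone.
There are look-alikes about, which are no part of the job. Of the things that look like the part that bears cap_stem, the largest one is meant.

How it is judged:
On the way:
1. the cap is off and stands on the bench, released (height (world z) of cap_stem below 0.07 m and angle between cap_stem's own z axis and vertical below 0.12 rad and horizontal distance between cap_stem and adjuster above 0.065 m and contact force between the fingers and cap below 0.05 N), for 0.2 s.
At the end, for the whole second after the job is handed in: Through the last second the cap stands upright (0.12 rad) on the bench, untouched; the fingers hold the knob (over 2 N) and press it so that the pad is squashed (joint pad over 0.0075 rad); the bubble's middle is within 4 mm of the vial's middle along the vial (height (world z) of cap_stem below 0.07 m and angle between cap_stem's own z axis and vertical below 0.12 rad and horizontal distance between cap_stem and adjuster above 0.065 m and contact force between the arm and cap below 0.05 N and value of joint pad above 0.0075 rad and contact force between the fingers and adjuster above 2 N and y of bubble_mid in the frame of vial between -0.004 and 0.004 m); the arm keeps its last pose, push and grip.
It fails at once if the tape is shifted by more than 3 cm (distance of tape_mid from where it was at the start of the episode above 0.03 m).
It fails at once if the wax tin is shifted by more than 3 cm (distance of wax_mid from where it was at the start of the episode above 0.03 m).
It fails at once if the offcut is shifted by more than 3 cm (distance of offcut_mid from where it was at the start of the episode above 0.03 m).
It fails at once if the chisel is shifted by more than 3 cm (distance of chisel_mid from where it was at the start of the episode above 0.03 m).
It also fails if it takes over 58 s, if anything falls off the work surface, if the arm or the gripper's body presses on something with over 40 N, if the wrist force passes 120 N, or if a joint passes its speed limit or range.

ROBOT

A 6-joint arm with a two-finger parallel gripper is mounted at the origin on a cart in front of the work surface, level with it; the furniture and walls round the work are solid. World frame = base frame: x ahead of the robot, y to its left, z up, the work surface at z = 0. Lengths are in m, angles in rad, forces in N, time in s.
With the tool pointing down it reaches from about 0.375 to 0.9 m from the base axis. Payload 3.1 kg.
Tool frame: the origin (TCP) lies midway between the tips of the shut fingers; the grasp point (between the pads) lies grip_point_offset behind it (grip_point_offset is the distance from the TCP to the grasp point, in m); y points along the fingers, z is the direction in which the jaws open and shut, and the axes are right-handed (so a half turn about y gives the same grasp; the last joint's range is limited). The gripper opens to 87 mm and grips with 3 to 60 N. Pads are 19 mm wide; open, the fingers measure 117 mm over their backs; the gripper's body (75 mm by 190 mm) begins 51 mm behind the grasp point.
Start: joints at [1.063, 0.527, 1.433, -0, 1.181, -0.178], TCP at [0.202, 0.592, 0.223] pointing down, gripper open.
Joint ranges: [-3.08, 3.08], [-0.75, 2.2], [0.22, 2.44], [-1.43, 4.57], [0, 2.65], [-2.85, 2.85]. Speed limits (rad/s): [2.79, 2.79, 3.14, 3.14, 3.14, 3.14].

INTERFACE

Orientations are given as a unit quaternion [x, y, z, w].
In Python, from rig import * gives the robot as it stands.
- The arm moves only by the tool jog_arm, never from a script. Its argument "increments" is a list that holds one entry, the list of rows, each a list of 7 numbers: the turn, a rotation vector about the world's x, y, z in degrees, then the shift along the world's x, y, z in m, then the closure, from -1 (fully open) to 1 (shut), so that 0 is half open. In form: [[[rx, ry, rz, x, y, z, jaw], ...]]. A call has 1 to 8 rows; each row is the pose to reach, as a shift and turn from the pose measured when the call began; what a row does not reach only later rows make up. A row lasts 1/10 s, in which the tool goes at most 50 mm and 8.59 degrees, less where a joint would pass 70% of its speed; a pose out of reach is approached as far as the arm can. A call with a gripper value outside its range is refused whole. The fingers move at their own pace and stop on an object; "squeeze" is the grip in N (left out, the last holds). Time passes only in rows, so rows that repeat a pose let the fingers close. It gives the time, the measured TCP pose, the force and the opening at its end, in the units of the state.
- get_obs(): the state, without advancing time (a new reading comes with each control period).
- camera(name): name is "side" or "top"; returns the picture (400x640x3 uint8, red, green, blue); there is no depth.
- camera_info(name): a dict with "K" (3x3 intrinsics, pixels), "R" (3x3) and "t" (3): a world point X has camera coordinates R X + t. Camera axes: x right, y down, z forward; pixel columns grow to the right and rows downward; lengths in m; the calibration is good to about 2 mm. A picture is of the moment at which its call begins. camera_info takes no time and is no camera call.
- hand_in(): hands the job in, once; it reports no verdict.
The state is a dict: "time": time; "q": joint angles; "joint_velocities": joint speeds; "joint_torque": joint torques, N m; "position": TCP position; "tool_rot": TCP orientation; "ft_force": force on the tool from outside, world axes, zero at the start; "moment": the same for the moment, N m; "grip_width": finger opening in m.
Only numpy, scipy, OpenCV 4.12 (cv2) and the standard library are available. Lean on these libraries where they do the work, as an engineer would, in place of code of your own. Each camera call takes 0.05 s, during which the arm holds its last target.

## Working session

There is one attempt and no reset: what is moved stays moved. The work goes in short steps, Python scripts to look and compute and a tool call to move; the robot and the scene stay as the last step left them, time stands still between calls to the robot, and variables do not carry over. Pictures are saved under pics/ and viewed, and the job is handed in when it is done.

Besides the shell and the picture viewer there is one more tool, called by a JSON object that holds its "method" and its "body", one argument or row to a line. jog_arm: Moves the arm, as the interface text tells. Its arguments: {"type":"object","properties":{"increments":{"type":"array","items":{"type":"array","items":{"type":"array","items":{"type":"number"}}}},"squeeze":{"type":"number"}},"required":["increments"]}

```bash
ls; mkdir -p pics; python3 - <<'E'
from rig import *
import cv2
for n in("side","top"):
    cv2.imwrite(f"pics/{n}0.png",camera(n)[:,:,::-1]); i=camera_info(n); print(n,i)
print(get_obs()); 
try: print(grip_point_offset)
except Exception as e: print(e)
E
```

```text
pics
side {'K': array([[412.45593619,   0.        , 316.92308348],
       [  0.        , 412.45593619, 197.33935541],
       [  0.        ,   0.        ,   1.        ]]), 'R': array([[ 0.9744738 , -0.22339683,  0.02224124],
       [-0.12560872, -0.62464881, -0.77073751],
       [ 0.18607328,  0.74826982, -0.63676449]]), 't': array([-0.56047311,  0.16498002,  1.29973953])}
top {'K': array([[396.99957042,   0.        , 316.54002187],
       [  0.        , 396.99957042, 200.04528764],
       [  0.        ,   0.        ,   1.        ]]), 'R': array([[ 0.09623666, -0.99535313,  0.00326288],
       [-0.97353697, -0.09480898, -0.20793515],
       [ 0.20727826,  0.01683445, -0.97813717]]), 't': array([-0.02248076,  0.60775759,  1.13473651])}
{'time': 0.1, 'q': array([ 1.06349031e+00,  5.28417128e-01,  1.43377450e+00, -7.88167855e-06,
        1.18140544e+00, -1.78527682e-01]), 'joint_velocities': array([-0.00066173, -0.00329574, -0.00160811, -0.00010931,  0.00116142,
       -0.00012443]), 'joint_torque': array([-5.12365168e-04, -4.40989316e+01, -1.77151859e+01,  6.35411404e-02,
        5.34311926e-02, -4.30196269e-05]), 'position': array([0.20146726, 0.59093694, 0.2216424 ]), 'tool_rot': array([ 0.69824202, -0.11595261,  0.1154809 , -0.69690547]), 'ft_force': array([ 0.1320475 , -0.82631743,  0.35519901]), 'moment': array([-0.03952695,  0.01482103,  0.05364531]), 'grip_width': 0.08708016848256747}
0.0187
```

View pics/side0.png

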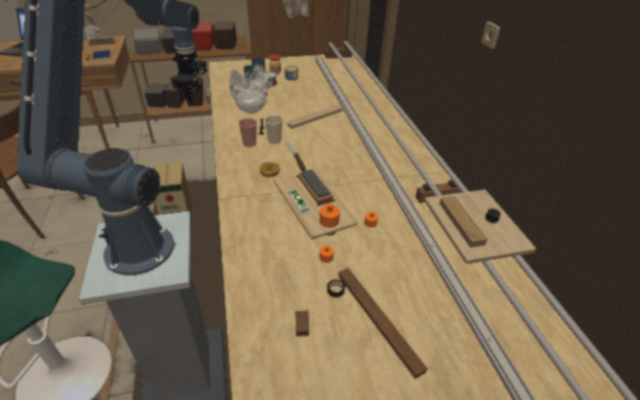

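View pics/top0.png

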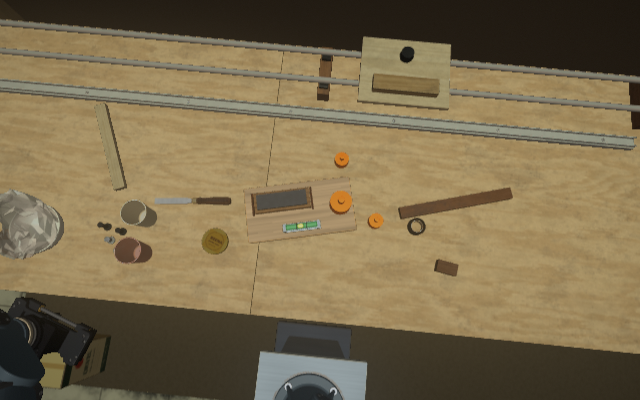

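Orange candidates in the top picture are the cap on the board at (341,202), a small one at (342,159) and a small one at (376,221). I choose (341,202): it is the largest and stands on the board. The crop below checks that choice.

```bash
cat > h.py <<'E'
from rig import *
import cv2, numpy as np
def snap(n): return camera(n)
def proj(n,X):
    i=camera_info(n); p=i["K"]@(i["R"]@np.asarray(X,float)+i["t"]); return p[:2]/p[2]
def ray(n,u):
    i=camera_info(n); R=i["R"]; c=-R.T@i["t"]; d=R.T@np.linalg.inv(i["K"])@np.array([u[0],u[1],1.]); return c,d/np.linalg.norm(d)
def plane(n,u,z):
    c,d=ray(n,u); return c+d*(z-c[2])/d[2]
def tri(u1,u2):
    c1,d1=ray("top",u1); c2,d2=ray("side",u2)
    s=np.linalg.lstsq(np.c_[d1,-d2],c2-c1,rcond=None)[0]
    a=c1+s[0]*d1;b=c2+s[1]*d2; return (a+b)/2,np.linalg.norm(a-b)
def save(name,im,box=None,k=1):
    if box: x0,y0,x1,y1=box; im=im[y0:y1,x0:x1]
    cv2.imwrite(f"pics/{name}.png",cv2.resize(im[:,:,::-1],None,fx=k,fy=k,interpolation=cv2.INTER_CUBIC))
def blobs(im,lo,hi,amin=20):
    m=cv2.inRange(cv2.cvtColor(im,cv2.COLOR_RGB2HSV),lo,hi)
    n,l,s,c=cv2.connectedComponentsWithStats(m)
    return [(c[k].round(2),s[k].tolist()) for k in range(1,n) if s[k][4]>=amin],m,l
E
python3 - <<'E'
from h import *
t=cv2.imread("pics/top0.png")[:,:,::-1];s=cv2.imread("pics/side0.png")[:,:,::-1]
save("tc",t,(230,140,440,290),3.8); save("sc",s,(250,150,400,280),5)
for n,im in(("top",t),("side",s)):
    for b in blobs(im,(5,180,120),(18,255,255))[0]: print(n,b,plane(n,b[0],0.09).round(3))
E
```

```text
top (array([341.5 , 158.78]), [335, 152, 14, 14, 148]) [ 0.736 -0.027  0.09 ]
top (array([340.45, 201.32]), [330, 191, 22, 22, 363]) [ 0.605 -0.035  0.09 ]
top (array([375.46, 220.25]), [369, 214, 14, 14, 158]) [ 0.558 -0.141  0.09 ]
side (array([329.07, 214.73]), [321, 203, 18, 24, 324]) [ 0.6   -0.056  0.09 ]
side (array([370.83, 218.83]), [366, 212, 11, 14, 126]) [ 0.724 -0.101  0.09 ]
side (array([326.08, 253.09]), [320, 246, 13, 16, 161]) [ 0.551 -0.214  0.09 ]
```

View pics/tc.png

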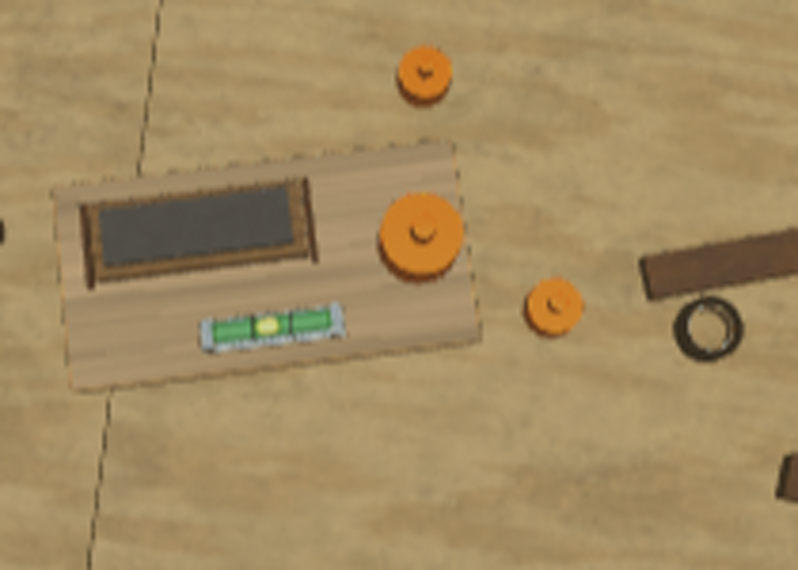

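View pics/sc.png

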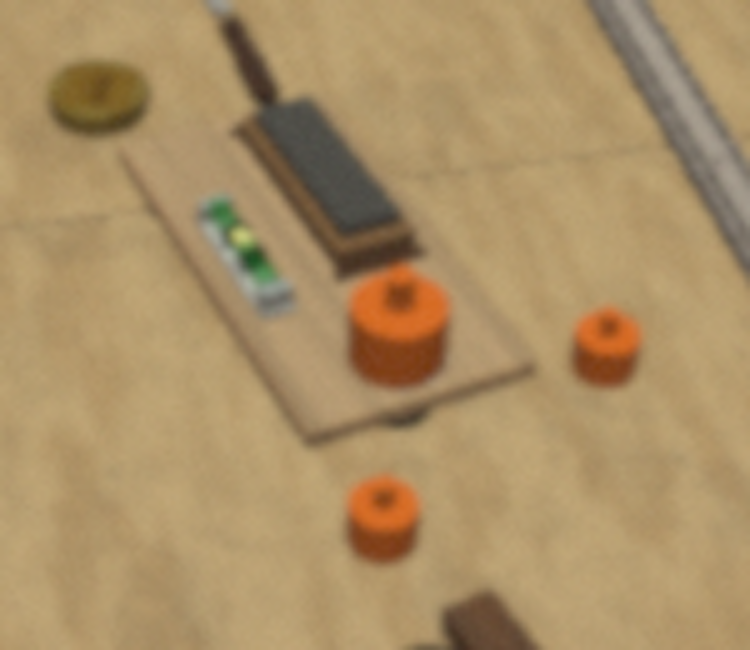

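```bash
python3 - <<'E'
from h import *
f=lambda p:(230+p[0]/3.8,140+p[1]/3.8); g=lambda p:(250+p[0]/5,150+p[1]/5)
C=[plane("top",f(p),0.042) for p in((52,190),(455,142),(480,340),(75,390))]
for c in C: print(c.round(4))
m=sum(C)/4; print("mid",m.round(4)); d=(C[0]-C[1]+C[3]-C[2])[:2]; d/=np.linalg.norm(d); print("ydir",d, "yaw",np.degrees(np.arctan2(-d[0],d[1])))
print("knob est",m[:2]-0.125*d)
print("stem top",tri(f((423,229)),g((400,275))))
print("stem plane", plane("top",f((423,229)),.113), plane("side",g((400,275)),.113))
# cap top disc (z~.088), centre
print("disc",plane("top",f((421,232)),.088))
o=get_obs()
from scipy.spatial.transform import Rotation as Rr
print(Rr.from_quat(o["tool_rot"]).as_matrix().round(3))
import cv2
t=cv2.imread("pics/top0.png")[:,:,::-1]
E
```

```text
[0.6215 0.2639 0.042 ]
[ 0.6936 -0.0593  0.042 ]
[ 0.5327 -0.092   0.042 ]
[0.462  0.2239 0.042 ]
mid [0.5775 0.0841 0.042 ]
ydir [-0.21808409  0.97592998] yaw 12.59652715423389
knob est [ 0.60472348 -0.03785418]
stem top (array([ 0.60508898, -0.0361545 ,  0.11250702]), np.float64(0.0039016653227369642))
stem plane [ 0.60299408 -0.03592954  0.113     ] [ 0.60696131 -0.03641794  0.113     ]
disc [ 0.60590364 -0.03573819  0.088     ]
[[ 0.946 -0.001  0.323]
 [-0.323 -0.002  0.946]
 [-0.    -1.    -0.002]]
```

{"method": "jog_arm", "body": {
  "increments": [
    [[0, 0, 0, 0.404, -0.628, -0.04, -1], [0, 0, 0, 0.404, -0.628, -0.04, -1], [0, 0, 0, 0.404, -0.628, -0.04, -1], [0, 0, 0, 0.404, -0.628, -0.04, -1], [0, 0, 0, 0.404, -0.628, -0.04, -1], [0, 0, 0, 0.404, -0.628, -0.04, -1], [0, 0, 0, 0.404, -0.628, -0.04, -1], [0, 0, 0, 0.404, -0.628, -0.04, -1]]
  ]
}}

```text
time: 0.9
position: [0.4182, 0.2536, 0.2005]
tool_rot: [0.698, -0.116, 0.115, -0.697]
ft_force: [0.9, 0.2, -0.1]
grip_width: 0.0866
```

{"method": "jog_arm", "body": {
  "increments": [
    [[0, 0, 0, 0.187, -0.29, -0.03, -0.6], [0, 0, 0, 0.187, -0.29, -0.03, -0.6], [0, 0, 0, 0.187, -0.29, -0.03, -0.6], [0, 0, 0, 0.187, -0.29, -0.03, -0.6], [0, 0, 0, 0.187, -0.29, -0.03, -0.6], [0, 0, 0, 0.187, -0.29, -0.03, -0.6], [0, 0, 0, 0.187, -0.29, -0.03, -0.6], [0, 0, 0, 0.187, -0.29, -0.03, -0.6]]
  ],
  "squeeze": 15
}}

```text
time: 1.7
position: [0.6091, -0.0425, 0.1697]
tool_rot: [0.699, -0.116, 0.119, -0.696]
ft_force: [-0.8, 1.8, 1.2]
grip_width: 0.0694
```

```bash
python3 - <<'E'
from h import *
t=camera("top"); s=camera("side"); save("t1",t,(280,140,400,260),5); save("s1",s,(280,120,400,240),5); o=get_obs();print(o["position"],o["q"],proj("top",o["position"]),proj("side",o["position"]))
E
```

```text
[ 0.60489851 -0.03739437  0.16951402] [-0.24510664  0.56617711  1.53109005 -0.00186059  1.04707772 -1.48376571] [343.22237467 195.3858716 ] [330.20720322 191.42804002]
```

View pics/t1.png

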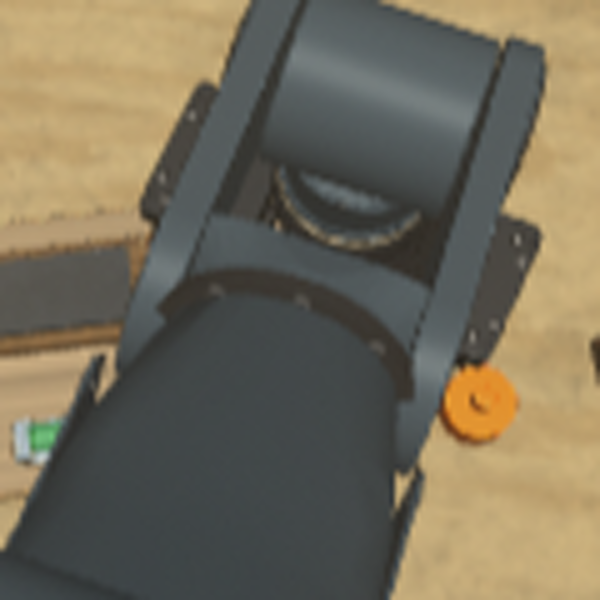

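View pics/s1.png

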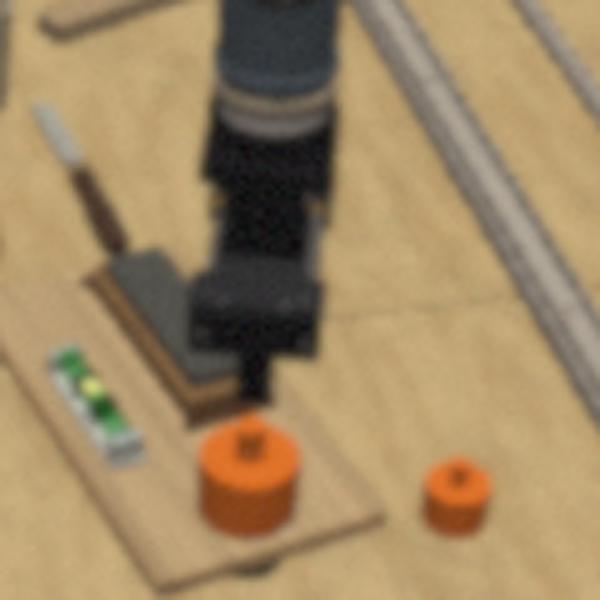

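The side picture shows the fingers above the stem, with the stem at crop (250,430) and the tips at (255,395). I'll lower and grip.

{"method": "jog_arm", "body": {
  "increments": [
    [[0, 0, 0, 0, 0, -0.04, -0.4], [0, 0, 0, 0, 0.001, -0.06, -0.4], [0, 0, 0, 0, 0.001, -0.078, -0.4], [0, 0, 0, 0, 0.001, -0.078, -0.4], [0, 0, 0, 0, 0.001, -0.078, 1], [0, 0, 0, 0, 0.001, -0.078, 1], [0, 0, 0, 0, 0.001, -0.078, 1], [0, 0, 0, 0, 0.001, -0.078, 1]]
  ],
  "squeeze": 15
}}

```text
time: 2.6
position: [0.6053, -0.0363, 0.0924]
tool_rot: [0.698, -0.117, 0.116, -0.697]
ft_force: [-0.3, -0.2, -0.1]
grip_width: 0.0365
```

{"method": "jog_arm", "body": {
  "increments": [
    [[0, 0, 0, 0, 0, 0, 1], [0, 0, 0, 0, 0, 0, 1], [0, 0, 0, 0, 0, 0, 1]]
  ]
}}

```text
time: 2.9
position: [0.6054, -0.0364, 0.0927]
tool_rot: [0.698, -0.117, 0.116, -0.697]
ft_force: [0.9, -0.8, 0.9]
grip_width: 0.0177
```

{"method": "jog_arm", "body": {
  "increments": [
    [[0, 0, 0, 0, 0, 0.01, 1], [0, 0, 0, 0, 0, 0.03, 1], [0, 0, 0, 0, 0, 0.05, 1], [0, 0, 0, 0, 0, 0.075, 1], [0, 0, 0, 0, 0, 0.08, 1], [0, 0, 0, 0, 0, 0.08, 1]]
  ]
}}

```text
time: 3.5
position: [0.606, -0.0366, 0.1739]
tool_rot: [0.698, -0.116, 0.117, -0.697]
ft_force: [0.5, -0.2, -0.2]
grip_width: 0.0175
```

```bash
python3 - <<'E'
from h import *
s=camera("side"); save("s2",s,(270,120,400,250),5); o=get_obs();print(o["position"],o["ft_force"],o["grip_width"])
E
```

```text
[ 0.60514867 -0.0364192   0.17264334] [-0.18716953 -0.23358182 -2.22438032] 0.017625652540045323
```

View pics/s2.png

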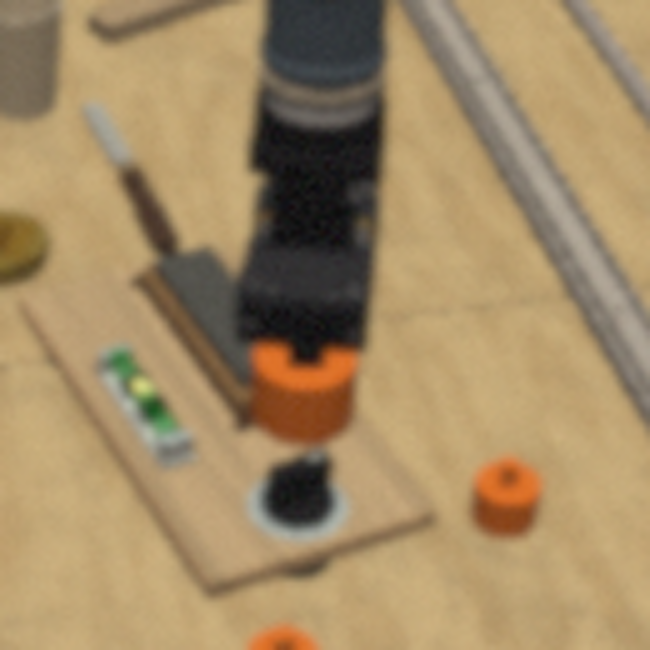

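{"method": "jog_arm", "body": {
  "increments": [
    [[0, 0, 0, -0.04, -0.003, 0, 1], [0, 0, 0, -0.08, -0.005, 0, 1], [0, 0, 0, -0.12, -0.008, 0, 1], [0, 0, 0, -0.152, -0.01, 0, 1], [0, 0, 0, -0.152, -0.01, -0.04, 1], [0, 0, 0, -0.152, -0.01, -0.08, 1], [0, 0, 0, -0.152, -0.01, -0.108, 1], [0, 0, 0, -0.152, -0.01, -0.108, 1]]
  ]
}}

```text
time: 4.35
position: [0.4497, -0.0453, 0.061]
tool_rot: [-0.697, 0.121, -0.113, 0.698]
ft_force: [1.4, 0.6, -1.0]
grip_width: 0.0176
```

```bash
python3 - <<'E'
from h import *
s=camera("side"); save("s3",s,(220,150,370,290),5);t=camera("top"); save("t3",t,(230,140,400,290),4.5); o=get_obs();print(o["position"],o["ft_force"],o["grip_width"])
E
```

```text
[ 0.45233963 -0.0461378   0.06394559] [-0.11283335 -0.84273692 -0.22065402] 0.01768305083809384
```

View pics/s3.png

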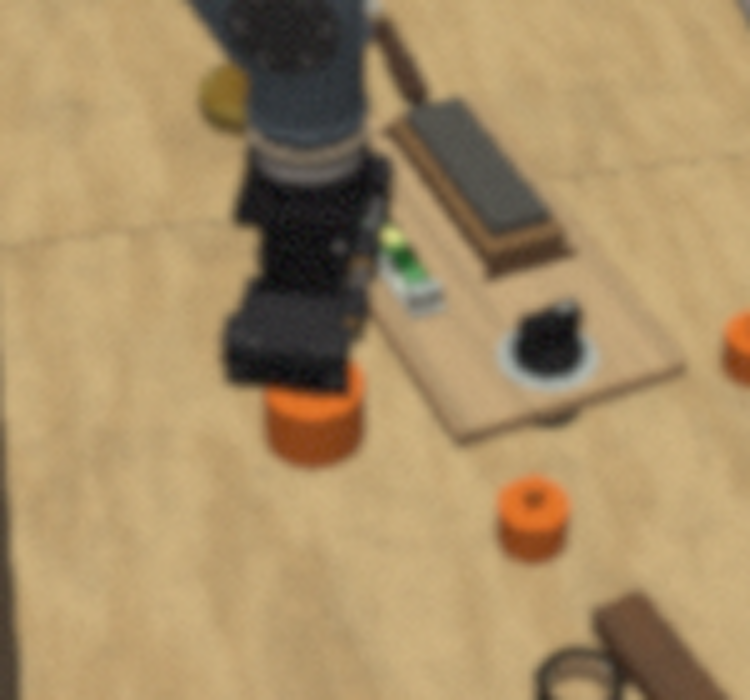

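View pics/t3.png

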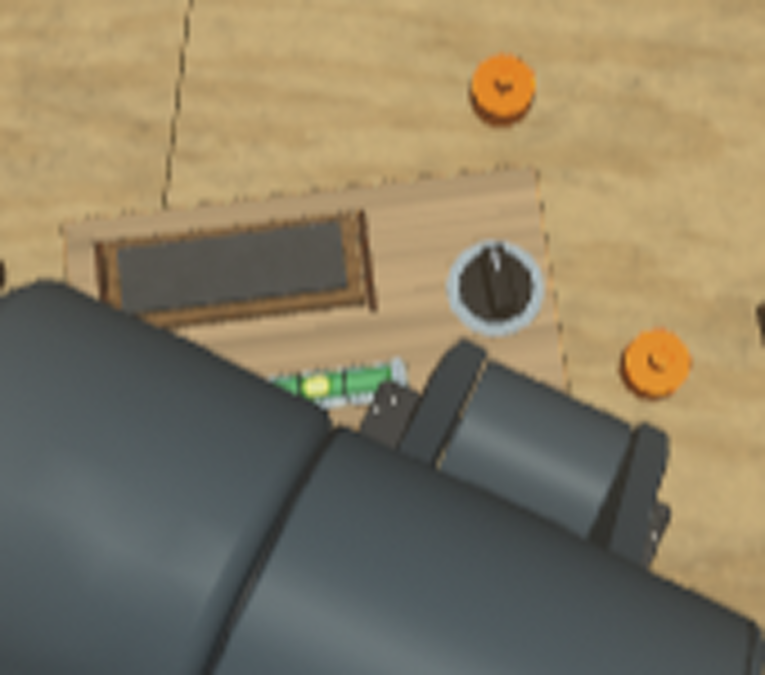

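The side picture shows the cap upright over clear bench at crop (315,415). The top picture shows the bare knob at crop (496,288) with its bar nearly along the image's vertical. I'll lower gently.

{"method": "jog_arm", "body": {
  "increments": [
    [[0, 0, 0, 0, 0, -0.004, 1], [0, 0, 0, 0, 0, -0.007, 1], [0, 0, 0, 0, 0, -0.01, 1], [0, 0, 0, 0, 0, -0.01, 1]]
  ]
}}

```text
time: 4.85
position: [0.4525, -0.0461, 0.0542]
tool_rot: [0.698, -0.118, 0.115, -0.697]
ft_force: [-0.1, -0.2, -0.7]
grip_width: 0.0176
```

```bash
python3 - <<'E'
from h import *
s=camera("side"); save("s4",s,(250,190,330,260),8); o=get_obs();print(o["position"],o["ft_force"],o["grip_width"])
t=cv2.imread("pics/t3.png")
f=lambda p:(230+p[0]/4.5,140+p[1]/4.5)
a=plane("top",f((496,262)),.08);b=plane("top",f((499,316)),.08) ;print(a,b,np.degrees(np.arctan2(*(a-b)[1::-1])))
E
python3 - <<'E'
import sys; sys.path.insert(0,'.')
import cv2
im=cv2.imread('pics/t3.png'); cv2.imwrite('pics/t3k.png',cv2.resize(im[220:350,420:570],None,fx=4,fy=4,interpolation=cv2.INTER_CUBIC))
E
```

```text
[ 0.45250075 -0.04616608  0.05426459] [-0.62219392 -0.81636759 -0.43769864] 0.01779396088450702
[ 0.61605536 -0.03369523  0.08      ] [ 0.57999381 -0.03871296  0.08      ] 7.921477227790477
```

View pics/s4.png

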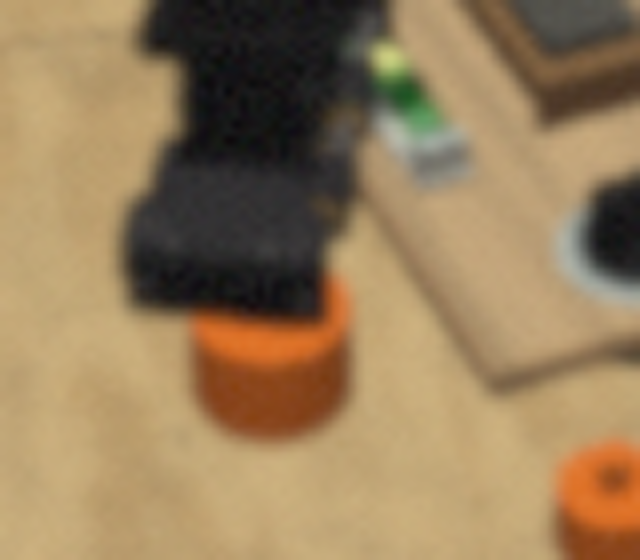

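View pics/t3k.png

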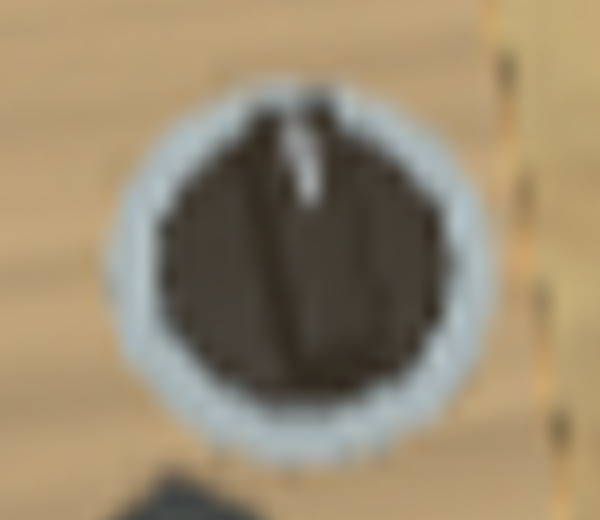

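{"method": "jog_arm", "body": {
  "increments": [
    [[0, 0, 0, 0, 0, -0.0015, 1], [0, 0, 0, 0, 0, -0.003, 1], [0, 0, 0, 0, 0, -0.003, 1]]
  ]
}}

```text
time: 5.2
position: [0.4525, -0.0461, 0.0512]
tool_rot: [0.698, -0.118, 0.115, -0.697]
ft_force: [-0.2, 0.3, -1.0]
grip_width: 0.0173
```

```bash
python3 - <<'E'
from h import *
o=get_obs();print(o["position"],o["ft_force"],o["grip_width"])
f=lambda p:(230+(420+p[0]/4)/4.5,140+(220+p[1]/4)/4.5)
for A,B in(((255,170),(290,370)),((290,130),(312,200)),((362,190),(378,330))):
  a=plane("top",f(A),.08);b=plane("top",f(B),.08) ;print(a,b,np.degrees(np.arctan2(*(a-b)[1::-1])))
E
```

```text
[ 0.45246809 -0.04614599  0.05117387] [-0.24467012  0.2529445  -1.00386546] 0.017261055913152787
[ 0.61493067 -0.02564488  0.08      ] [ 0.58191491 -0.03425571  0.08      ] 14.617669434724556
[ 0.62225634 -0.03084328  0.08      ] [ 0.61078351 -0.03546766  0.08      ] 21.952982025545865
[ 0.61327244 -0.04356528  0.08      ] [ 0.59000407 -0.0481312   0.08      ] 11.102011677319684
```

{"method": "jog_arm", "body": {
  "increments": [
    [[0, 0, 0, 0, 0, -0.001, 1], [0, 0, 0, 0, 0, -0.002, 1], [0, 0, 0, 0, 0, -0.002, 1]]
  ]
}}

```text
time: 5.5
position: [0.4523, -0.046, 0.05]
tool_rot: [0.698, -0.118, 0.115, -0.697]
ft_force: [-2.0, 0.0, 9.1]
grip_width: 0.0178
```

{"method": "jog_arm", "body": {
  "increments": [
    [[0, 0, 0, 0, 0, 0.0005, -0.4], [0, 0, 0, 0, 0, 0.0005, -0.4], [0, 0, 0, 0, 0, 0.0005, -0.4], [0, 0, 0, 0, 0, 0.0005, -0.4], [0, 0, 0, 0, 0, 0.0005, -0.4], [0, 0, 0, 0, 0, 0.0005, -0.4]]
  ]
}}

```text
time: 6.1
position: [0.4523, -0.046, 0.0503]
tool_rot: [0.698, -0.118, 0.115, -0.697]
ft_force: [0.2, 0.4, 0.9]
grip_width: 0.0567
```

{"method": "jog_arm", "body": {
  "increments": [
    [[0, 0, 0, 0, 0, 0.03, -0.4], [0, 0, 0, 0, 0, 0.07, -0.4], [0, 0, 0, 0, 0, 0.12, -0.4], [0, 0, 0, 0, 0.0, 0.14, -0.4], [0, 0, 0, 0, 0.05, 0.14, -0.4], [0, 0, 0, 0, 0.1, 0.14, -0.4], [0, 0, 0, 0, 0.15, 0.14, -0.4], [0, 0, 0, 0, 0.15, 0.14, -0.4]]
  ]
}}

```text
time: 6.9
position: [0.4509, 0.1092, 0.1904]
tool_rot: [-0.698, 0.115, -0.112, 0.698]
ft_force: [0.0, -0.8, 1.0]
grip_width: 0.0608
```

```bash
python3 - <<'E'
from h import *
s=camera("side"); save("s5",s,(220,150,370,290),5);t=camera("top"); save("t5",t,(230,140,400,290),4.5); o=get_obs();print(o["time"],o["position"],o["ft_force"],o["grip_width"])
save("k5",t,(320,180,365,225),14)
for n,im in(("top",t),("side",s)):
    for b in blobs(im,(5,180,120),(18,255,255))[0]: print(n,b,plane(n,b[0],0.05).round(3))
E
```

```text
7.0 [0.4517493  0.1050688  0.19022986] [0.64106626 0.26842188 0.59126703] 0.060878652684003394
top (array([341.48, 158.83]), [335, 152, 14, 14, 151]) [ 0.749 -0.028  0.05 ]
top (array([375.35, 220.4 ]), [369, 214, 14, 14, 161]) [ 0.565 -0.146  0.05 ]
top (array([338.04, 254.33]), [328, 244, 21, 22, 359]) [ 0.452 -0.043  0.05 ]
side (array([370.82, 218.88]), [366, 212, 11, 14, 125]) [ 0.743 -0.061  0.05 ]
side (array([283.34, 233.16]), [274, 222, 19, 23, 343]) [ 0.45  -0.069  0.05 ]
side (array([326.15, 253.06]), [320, 246, 13, 16, 160]) [ 0.562 -0.178  0.05 ]
```

View pics/s5.png

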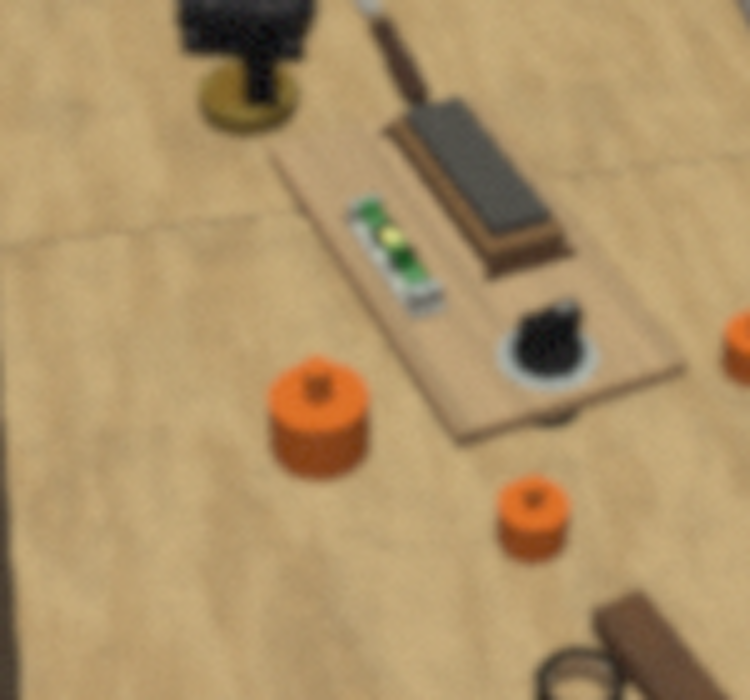

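View pics/t5.png

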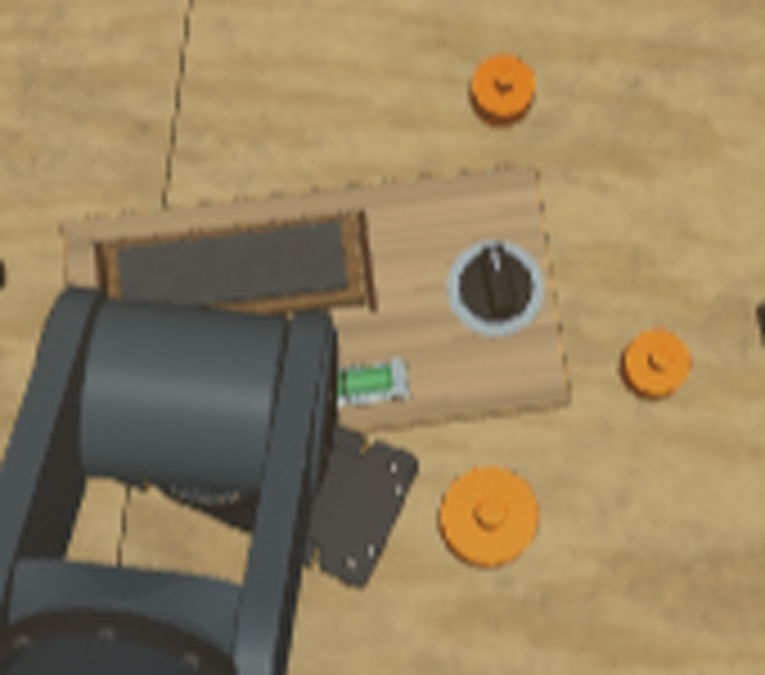

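View pics/k5.png

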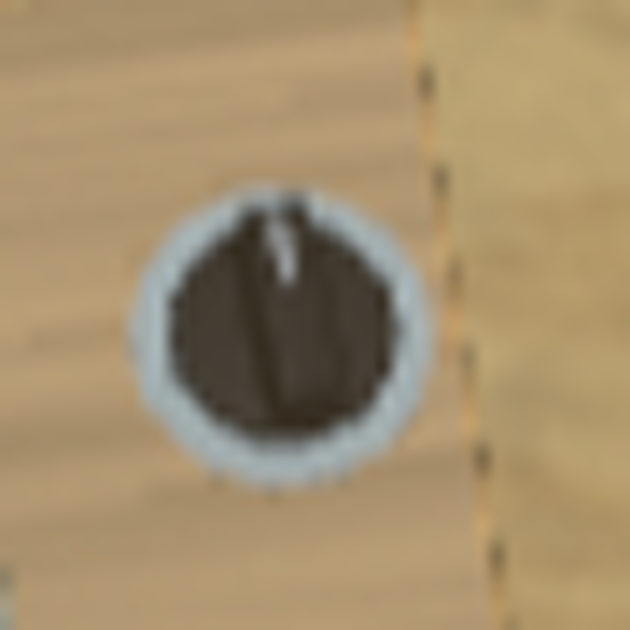

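```bash
python3 - <<'E'
from h import *
f=lambda p:(320+p[0]/14,180+p[1]/14)
print(plane("top",f((283,330)),.05))
for A,B,z in(((243,260),(272,400),.08),((330,280),(343,385),.08)):
  a=plane("top",f(A),z);b=plane("top",f(B),z);print(a,b,np.degrees(np.arctan2(*(a-b)[1::-1])))
s=cv2.imread("pics/s5.png"); g=lambda p:(220+p[0]/5,150+p[1]/5)
print(plane("side",g((548,352)),.044)) # grey washer ellipse centre
print(get_obs()["position"])
E
```

```text
[ 0.60609287 -0.03636467  0.05      ]
[ 0.61416575 -0.02528294  0.08      ] [ 0.58453421 -0.03398692  0.08      ] 16.369637334529084
[ 0.61162233 -0.04408095  0.08      ] [ 0.5892154  -0.04869206  0.08      ] 11.628525303389859
[ 0.60915294 -0.03434036  0.044     ]
[0.4517493  0.1050688  0.19022986]
```

{"method": "jog_arm", "body": {
  "increments": [
    [[0, 0, 8, 0.03, -0.035, 0, -0.4], [0, 0, 16, 0.06, -0.07, 0, -0.4], [0, 0, 24, 0.1, -0.11, -0.02, -0.4], [0, 0, 33, 0.13, -0.13, -0.04, -0.4], [0, 0, 33, 0.154, -0.141, -0.06, -0.4], [0, 0, 33, 0.154, -0.141, -0.06, -0.4], [0, 0, 33, 0.154, -0.141, -0.06, -0.4]]
  ]
}}

```text
time: 7.7
position: [0.6047, -0.038, 0.129]
tool_rot: [0.702, 0.084, -0.089, -0.701]
ft_force: [-1.2, -0.2, 1.1]
grip_width: 0.0611
```

```bash
python3 - <<'E'
from h import *
from scipy.spatial.transform import Rotation as Rr
s=camera("side"); save("s6",s,(270,150,370,250),6); o=get_obs();print(o["time"],o["position"],o["q"],o["ft_force"],o["grip_width"]); print(Rr.from_quat(o["tool_rot"]).as_matrix().round(3))
E
```

```text
7.75 [ 0.60447632 -0.03708995  0.12981566] [-0.24378299  0.61894104  1.56160241 -0.00432941  0.96550066 -2.05847245] [-0.11251346  1.16822818  0.28075374] 0.06105397473264712
[[ 0.97  -0.005 -0.244]
 [ 0.244 -0.002  0.97 ]
 [-0.006 -1.    -0.001]]
```

View pics/s6.png

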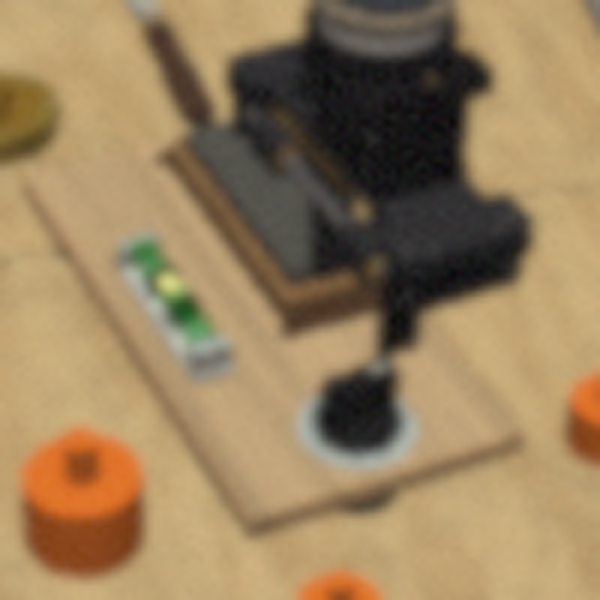

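{"method": "jog_arm", "body": {
  "increments": [
    [[0, 0, 0, 0.001, 0.001, -0.03, -0.4], [0, 0, 0, 0.001, 0.001, -0.055, -0.4], [0, 0, 0, 0.001, 0.001, -0.07, -0.4], [0, 0, 0, 0.001, 0.001, -0.073, -0.4], [0, 0, 0, 0.001, 0.001, -0.073, -0.4], [0, 0, 0, 0.001, 0.001, -0.073, -0.4]]
  ],
  "squeeze": 60
}}

```text
time: 8.35
position: [0.6063, -0.0362, 0.0582]
tool_rot: [0.703, 0.086, -0.088, -0.701]
ft_force: [0.1, -0.4, 0.6]
grip_width: 0.061
```

{"method": "jog_arm", "body": {
  "increments": [
    [[0, 0, 0, 0, 0, -0.002, 1], [0, 0, 0, 0, 0, -0.003, 1], [0, 0, 0, 0, 0, -0.003, 1], [0, 0, 0, 0, 0, -0.003, 1], [0, 0, 0, 0, 0, -0.003, 1], [0, 0, 0, 0, 0, -0.003, 1]]
  ]
}}

```text
time: 8.95
position: [0.6063, -0.0362, 0.0552]
tool_rot: [0.703, 0.086, -0.088, -0.701]
ft_force: [0.3, -0.4, 0.7]
grip_width: 0.0206
```

```bash
python3 - <<'E'
from h import *
s=camera("side"); save("s7",s,(270,150,370,250),6); save("v7",s,(280,180,320,220),15);o=get_obs();print(o["time"],o["position"],o["q"],o["ft_force"],o["moment"],o["grip_width"])
t=camera("top"); save("t7",t,(250,160,370,260),6)
E
```

```text
9.0 [ 0.6062501  -0.03618386  0.05515106] [-0.24154087  0.72925097  1.59907406 -0.0050318   0.81546038 -2.05556967] [-0.31818972 -1.27023484  0.52950875] [-0.41668156 -0.03967439 -0.04501578] 0.01684900219588725
```

View pics/s7.png

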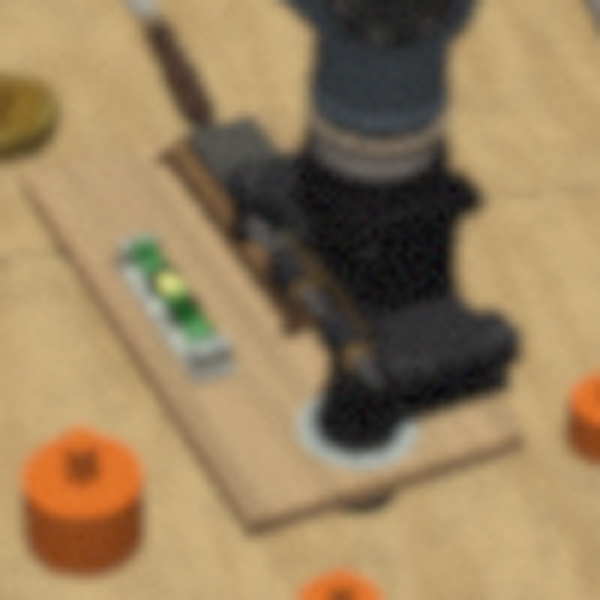

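View pics/v7.png

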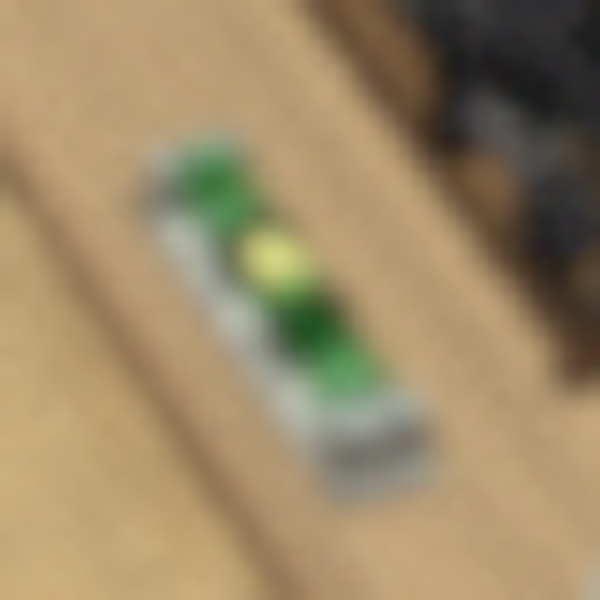

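View pics/t7.png

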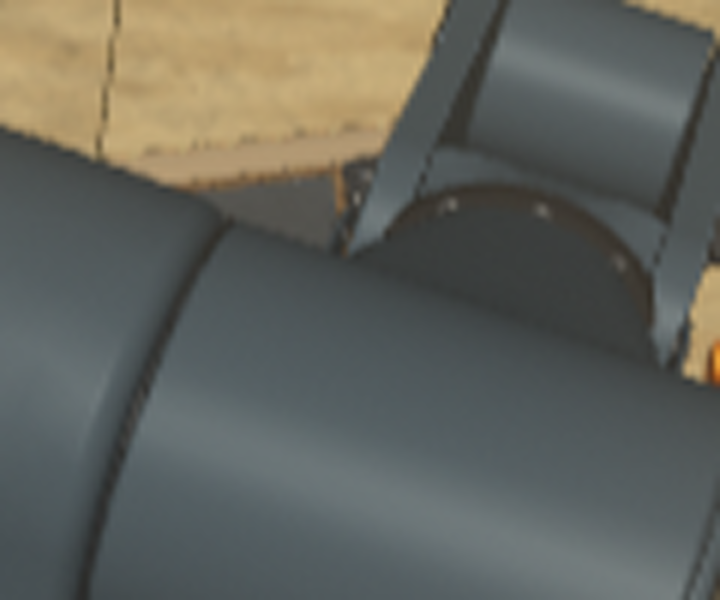

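The side crop shows the bubble at about (274,265) in v7, slightly towards the far end. The bar is gripped at 16.8 mm. Now I'll press down and calibrate the bubble reading from the first pictures.

{"method": "jog_arm", "body": {
  "increments": [
    [[0, 0, 0, 0, 0, -0.001, 1], [0, 0, 0, 0, 0, -0.002, 1], [0, 0, 0, 0, 0, -0.003, 1], [0, 0, 0, 0, 0, -0.004, 1], [0, 0, 0, 0, 0, -0.004, 1]]
  ]
}}

```text
time: 9.55
position: [0.6069, -0.0365, 0.0527]
tool_rot: [0.703, 0.086, -0.088, -0.701]
ft_force: [-1.1, -0.5, 10.7]
grip_width: 0.016
```

```bash
cat >> h.py <<'E'
YD=np.array([-0.21808,0.97593,0.]); 
def online(n,u,P):   # coordinate along line P+s*YD nearest to pixel ray
    c,d=ray(n,u); s=np.linalg.lstsq(np.c_[YD,-d],c-P,rcond=None)[0]; return s[0]
def wcent(im,lo,hi,box):
    x0,y0,x1,y1=box; up=cv2.resize(im[y0:y1,x0:x1],None,fx=8,fy=8,interpolation=cv2.INTER_CUBIC)
    b,m,l=blobs(up,lo,hi,60); b.sort(key=lambda q:-q[1][4]); return [((q[0]+.5)/8-.5+[x0,y0],q[1][4]/64) for q in b],m,l,up
def ends(n,im,P,box):
    # project green/yellow pixels of the vial on the axis line
    r={}
    for k,lo,hi in(("yel",(22,60,130),(38,255,255)),("grn",(45,90,40),(90,255,255))):
        bl,m,l,up=wcent(im,lo,hi,box)
        r[k]=[]
        for c,a in bl[:3]:
            r[k].append((round(online(n,c,P)*1000,1),c.round(2).tolist(),round(a,1)))
        yy,xx=np.nonzero(m)
        ss=[online(n,((x+.5)/8-.5+box[0],(y+.5)/8-.5+box[1]),P)*1000 for x,y in zip(xx[::5],yy[::5])]
        r[k].append(np.percentile(ss,[1,99]).round(1).tolist())
    return r
PV=np.array([.5775,.0841,.06])-.055*np.array([.97593,.21808,0])
E
python3 - <<'E'
from h import *
o=get_obs();print(o["time"],o["position"],o["ft_force"],o["moment"],o["grip_width"])
t=cv2.imread("pics/top0.png")[:,:,::-1];s0=cv2.imread("pics/side0.png")[:,:,::-1]
s=camera("side"); save("v8",s,(280,180,320,220),15); cv2.imwrite("pics/side8.png",s[:,:,::-1])
print(ends("top",t,PV,(280,215,325,240)))
print(ends("side",s0,PV,(284,184,312,216)))
print(ends("side",s,PV,(284,184,312,216)))
o=get_obs();print(o["ft_force"])
E
```

```text
9.55 [ 0.60690597 -0.03645763  0.05269505] [-1.05579128 -0.53947812 10.66266577] [0.45918055 0.39136137 0.1955028 ] 0.01597894016844511
{'yel': [(np.float64(5.3), [299.99, 225.19], 22.6), (np.float64(-29.0), [311.01, 220.67], 1.8), (np.float64(-4.4), [302.86, 221.66], 1.7), [-47.0, 43.4]], 'grn': [(np.float64(33.7), [290.57, 226.59], 39.2), (np.float64(-29.2), [311.5, 224.0], 38.0), (np.float64(-6.7), [304.01, 224.85], 11.6), [-43.0, 47.1]]}
{'yel': [(np.float64(18.3), [297.74, 195.27], 25.6), (np.float64(-31.5), [304.71, 203.06], 4.6), [-39.8, 63.2]], 'grn': [(np.float64(-16.5), [300.84, 201.89], 19.2), (np.float64(38.2), [294.56, 192.61], 12.2), [-32.8, 49.0]]}Traceback (most recent call last):
  File "<stdin>", line 7, in <module>
  File "h.py", line 36, in ends
    ss=[online(n,((x+.5)/8-.5+box[0],(y+.5)/8-.5+box[1]),P)*1000 for x,y in zip(xx[::5],yy[::5])]
        ~~~~~~^^^^^^^^^^^^^^^^^^^^^^^^^^^^^^^^^^^^^^^^^^^^^
  File "h.py", line 23, in online
    c,d=ray(n,u); s=np.linalg.lstsq(np.c_[YD,-d],c-P,rcond=None)[0]; return s[0]
        ~~~^^^^^
  File "h.py", line 7, in ray
    i=camera_info(n); R=i["R"]; c=-R.T@i["t"]; d=R.T@np.linalg.inv(i["K"])@np.array([u[0],u[1],1.]); return c,d/np.linalg.norm(d)
ValueError: time passes only in moves, steps and waits
```

View pics/v8.png

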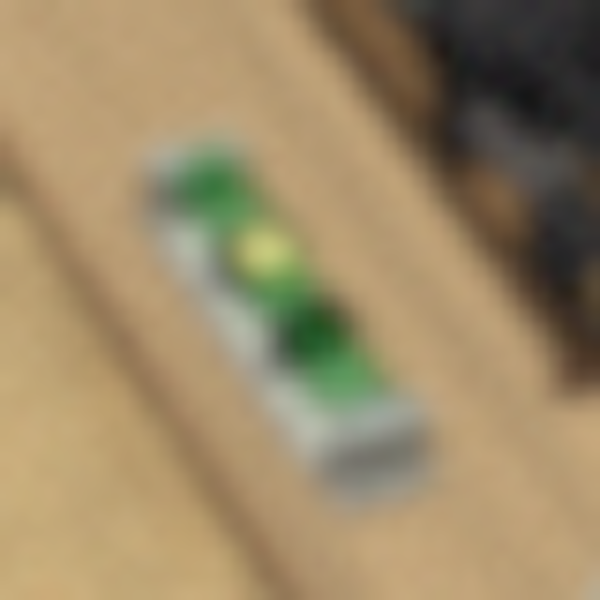

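{"method": "jog_arm", "body": {
  "increments": [
    [[0, 0, 0, 0, 0, -0.0025, 1], [0, 0, -4, 0, 0, -0.0022, 1], [0, 0, -8, 0, 0, -0.0018, 1], [0, 0, -12, 0, 0, -0.0015, 1], [0, 0, -16, 0, 0, -0.0011, 1], [0, 0, -20, 0, 0, -0.0007, 1], [0, 0, -20, 0, 0, -0.0007, 1]]
  ]
}}

```text
time: 10.3
position: [0.6074, -0.0365, 0.0543]
tool_rot: [0.707, -0.037, 0.036, -0.705]
ft_force: [-3.4, 1.2, 13.1]
grip_width: 0.0156
```

```bash
sed -i 's/^def snap.*/_ci={}\n_raw=camera_info\ndef camera_info(n):\n    if n not in _ci: _ci[n]=_raw(n)\n    return _ci[n]/' h.py
cat > m.py <<'E'
from h import *
from scipy.spatial.transform import Rotation as Rr
import sys
o=get_obs();print(o["time"],o["position"].round(4),o["ft_force"].round(1),o["moment"].round(2),o["grip_width"],o["q"][5]); M=Rr.from_quat(o["tool_rot"]).as_matrix(); print("jaw az",np.degrees(np.arctan2(M[1,2],M[0,2])))
s0=cv2.imread("pics/side0.png")[:,:,::-1]
s=camera("side"); save("v"+sys.argv[1],s,(280,180,320,220),15); cv2.imwrite(f"pics/side{sys.argv[1]}.png",s[:,:,::-1])
for im in(s0,cv2.imread("pics/side8.png")[:,:,::-1],s):
    r=ends("side",im,PV,(288,184,310,210)); print(r); g=r["grn"][-1]; print("bubble rel", r["yel"][0][0]-sum(g)/2-7.0)
E
python3 m.py 9
```

```text
10.3 [ 0.6074 -0.0365  0.0543] [-3.4  1.2 13.1] [ 0.32  0.59 -0.03] 0.01558124131390341 -1.7066777167505267
jaw az 84.10961412637344
{'yel': [(np.float64(18.3), [297.74, 195.27], 25.6), (np.float64(-31.5), [304.71, 203.06], 4.6), [-39.8, 63.2]], 'grn': [(np.float64(-16.5), [300.84, 201.89], 19.2), (np.float64(38.2), [294.56, 192.61], 12.2), [-32.8, 49.0]]}
bubble rel 3.1999999999999993
{'yel': [(np.float64(20.6), [297.52, 194.85], 26.7), (np.float64(-33.0), [304.75, 203.42], 5.3), [-42.7, 59.9]], 'grn': [(np.float64(-14.6), [300.47, 201.64], 24.5), (np.float64(38.6), [294.38, 192.62], 11.2), [-34.7, 47.6]]}
bubble rel 7.150000000000002
{'yel': [(np.float64(21.0), [297.43, 194.83], 28.7), (np.float64(-31.2), [304.67, 203.0], 5.8), [-41.0, 62.4]], 'grn': [(np.float64(-15.7), [300.74, 201.74], 21.6), (np.float64(39.4), [294.38, 192.44], 11.0), [-34.3, 49.1]]}
bubble rel 6.599999999999998
```

View pics/v9.png

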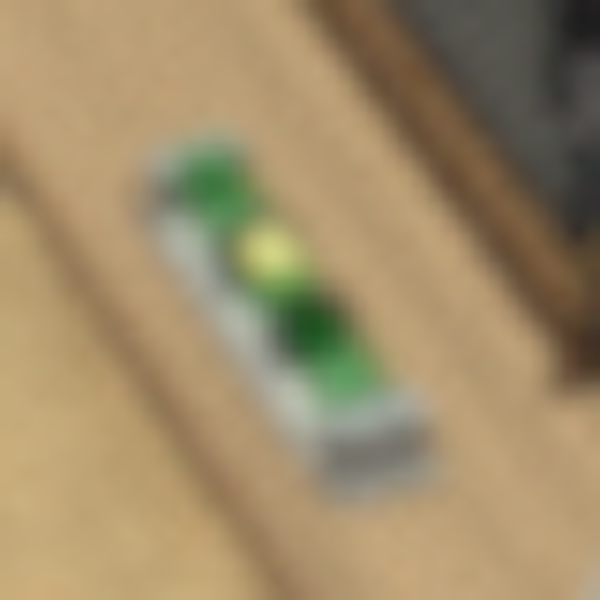

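{"method": "jog_arm", "body": {
  "increments": [
    [[0, 0, -4, 0, 0, -0.002, 1], [0, 0, -8, 0, 0, -0.0016, 1], [0, 0, -12, 0, 0, -0.0012, 1], [0, 0, -16, 0, 0, -0.0008, 1], [0, 0, -18, 0, 0, -0.0007, 1], [0, 0, -18, 0, 0, -0.0007, 1], [0, 0, -18, 0, 0, -0.0007, 1], [0, 0, -18, 0, 0, -0.0007, 1]]
  ]
}}

```text
time: 11.15
position: [0.6076, -0.0365, 0.0559]
tool_rot: [0.693, -0.146, 0.146, -0.691]
ft_force: [-2.7, -0.3, 14.6]
grip_width: 0.0158
```

{"method": "jog_arm", "body": {
  "increments": [
    [[0, 0, 0, 0, 0, -0.0022, 1], [0, 0, 0, 0, 0, -0.0022, 1], [0, 0, 0, 0, 0, -0.0022, 1], [0, 0, 0, 0, 0, -0.0022, 1], [0, 0, 0, 0, 0, -0.0022, 1]]
  ]
}}

```text
time: 11.65
position: [0.6076, -0.0365, 0.0559]
tool_rot: [0.693, -0.146, 0.146, -0.691]
ft_force: [-3.6, 0.6, 15.6]
grip_width: 0.0157
```

```bash
python3 m.py 10
```

```text
11.65 [ 0.6076 -0.0365  0.0559] [-3.6  0.6 15.6] [0.12 0.69 0.02] 0.015684590167575313 -1.3937909818928162
jaw az 66.20912125935324
{'yel': [(np.float64(18.3), [297.74, 195.27], 25.6), (np.float64(-31.5), [304.71, 203.06], 4.6), [-39.8, 63.2]], 'grn': [(np.float64(-16.5), [300.84, 201.89], 19.2), (np.float64(38.2), [294.56, 192.61], 12.2), [-32.8, 49.0]]}
bubble rel 3.1999999999999993
{'yel': [(np.float64(20.6), [297.52, 194.85], 26.7), (np.float64(-33.0), [304.75, 203.42], 5.3), [-42.7, 59.9]], 'grn': [(np.float64(-14.6), [300.47, 201.64], 24.5), (np.float64(38.6), [294.38, 192.62], 11.2), [-34.7, 47.6]]}
bubble rel 7.150000000000002
{'yel': [(np.float64(16.3), [297.94, 195.62], 27.1), (np.float64(-29.6), [304.52, 202.7], 5.1), [-38.6, 62.4]], 'grn': [(np.float64(-18.2), [301.09, 202.15], 16.0), (np.float64(37.0), [294.71, 192.78], 14.5), [-32.0, 50.0]]}
bubble rel 0.3000000000000007
```

View pics/v10.png

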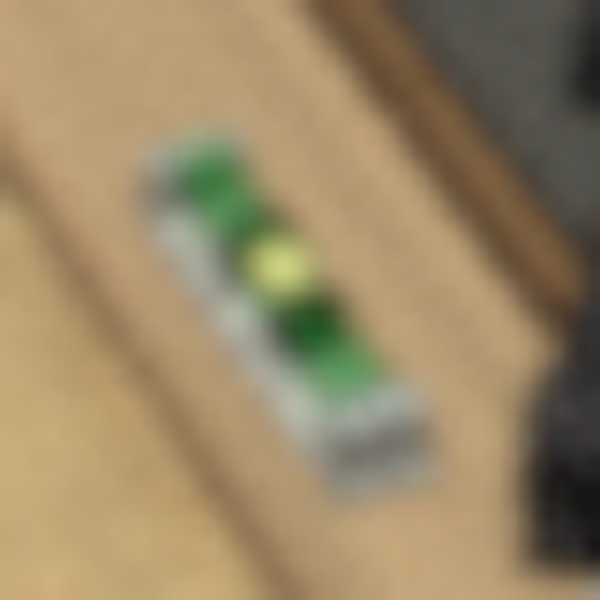

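View pics/side10.png

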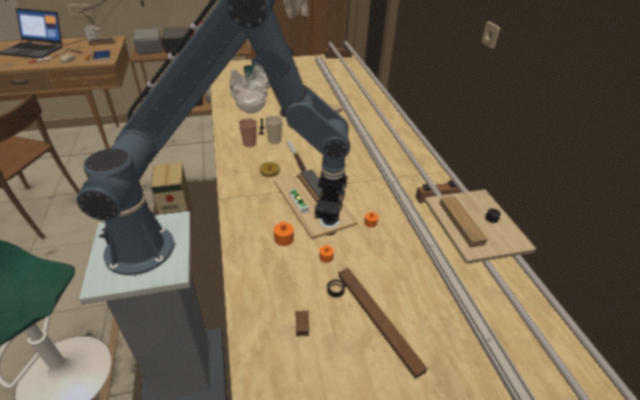

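```bash
python3 m.py 11 | tail -1; python3 -c "
from rig import *
print(get_obs()['ft_force'],hand_in())"
```

```text
bubble rel 0.29999999999999893
the job is handed in; nothing more can be done
[-3.55607616  0.57253828 14.33833947] None
```

I stood the large orange cap upright on the bench on the robot's side of the board, then gripped the knob at 60 N and turned it about 0.66 rad clockwise while pressing. I handed the job in like that at about 11.7 s.

- **Bubble:** the last side picture put it about 0.3 mm from the vial's middle. The turn angle and the knob's rise (about 3.2 mm) gave about 0 to 0.6 mm, against a limit of 4 mm. The side reading rests on a zero taken from the first top picture, because the arm hid the vial from above at the end.
- **Press:** the downward force was about 14 N, above the 10 N that squashes the pad fully. I judged the pad by force only and did not read it directly.
- **Cap and other things:** the last side picture shows the cap standing clear at (284,233). The tape, wax tin, offcut and chisel look where they were at the start; I judged those by eye.
- **Disagreement:** the two cameras differed by about 4 mm on where the cap's stem was. I gripped at the point in between and the grasp held.

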